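# Wedge the leaning kitchen rack level and put its jar back on top

## Task

The little wooden rack on the kitchen table leans because the feet at one end are too short. Push the thick wooden wedge, thin end first, under the middle of the low end until it is jammed there and the rack stands level to within about one degree, and let go of it; then stand the squat jar back upright on top of the rack, setting it down gently. Do not shove the rack along the table or disturb the other things.

Things in the scene. Friction and masses are not known exactly. Their poses are not given: they have to be found in the camera images.
- rack: Loose wooden rack, 170 mm (its x) by 240 mm (its y), 200 mm high when level, 1.5 kg with the tins fixed in it, heavier towards -y. Origin: centre of the footprint at the height of the long feet's soles (on the table when level); z is square to its shelves. Bottom board's underside at 22 mm. Feet: 22 mm long at the -y end, 8 mm at the +y end, so it leans 4 degrees down towards +y.
- rack_low_edge (a point): Middle of the bottom board's lower edge at the rack's low (+y) end: the rack's own (0, 120, 22) mm, 7 mm above the table at the start, 22 mm when level. The end face above it is upright, up to the top. Between the feet there (20 mm inside, 120 mm clear) is room for the wedge; about 4 N rests on it, and sliding it in takes some 4 to 10 N.
- rack_top (a point): Centre of the rack's flat, empty top surface (170 by 240 mm), at the rack's own (0, 0, 200) mm.
- wedge: The thick wedge, light wood, loose, lying flat: 170 mm long (its x), 40 mm wide (its y), 38 mm thick at the -x end, tapering straight to 3 mm at the thin +x end; 110 g. Origin: middle of the underside, 85 mm from either end; z up. The rack is level when about 92 mm of it lies under the rack and 78 mm sticks out of the end face.
- shim: Bystander: a thin wedge of the same wood, 110 mm long, 40 mm wide, only 12 mm thick at its thick end (-x): too thin to level the rack. Origin: middle of the underside. It and the thick wedge may have changed places.
- jar: Squat screw-lid jar of amber glass, 58 mm diameter, 90 mm high, about 200 g. Origin: centre of the underside.
- glasses_case: Bystander: black glasses case, 160 mm (its x) by 60 mm, 35 mm high. Origin: centre of the underside.
- shaker: Bystander: steel salt shaker, 44 mm diameter, 72 mm high. Origin: centre of the underside.
- candle: Bystander: short glass candle, 48 mm diameter, 46 mm high. Origin: centre of the underside.
- tin: Bystander: flat round metal tin, 64 mm diameter, 38 mm high. Origin: centre of the underside.

How it is judged:
By the outcome, as a careful person would: the job done as asked, in the order asked, and still so for the second after the job is handed in, with the robot touching nothing.
It also fails if it takes over 72 s, if anything falls off the work surface, if the arm or the gripper's body presses on something with over 40 N, if the wrist force passes 120 N, or if a joint passes its speed limit or range.

## Robot

A 6-joint arm with a two-finger parallel gripper is mounted at the origin on the work surface. World frame = base frame: x ahead of the robot, y to its left, z up, the work surface at z = 0. Lengths are in mm, angles in degrees, forces in N, time in s.
With the tool pointing down it reaches from about 350 to 850 mm from the base axis. Payload 8.1 kg.
Tool frame: the origin (TCP) lies between the finger pads; the fingertips stand 22 mm ahead of it and the grasp point (between the pads) lies 3 mm ahead of it; z points along the fingers, y is the line along which they close (so a half turn about z gives the same grasp; the last joint's range is limited). The gripper opens to 85 mm and grips with 20 to 120 N. Pads are 22 mm wide; open, the fingers measure 114 mm over their backs; the gripper's body (76 mm by 85 mm) begins 54 mm behind the grasp point. The pads swing forward as they close: fully open they stand 13 mm farther back than shut.
Start: joints at [-4.893, 7.471, 85.268, -0, 87.261, -4.893], TCP at [600.005, 0.022, 253.292] pointing down, gripper open.
Joint ranges: [-169.43, 169.43], [-51.17, 129.36], [1.28, 143.12], [-76.62, 256.62], [0, 156.53], [-152.29, 152.29]. Speed limits (degrees/s): [136.94, 136.94, 159.86, 180, 180, 180].

## Interface

Orientations are given as [roll, pitch, yaw] about the fixed x, y, z axes, in that order (R = Rz(yaw) Ry(pitch) Rx(roll)).
In Python, from bench import sense, snapshot, calibration, hand_in gives the robot as it stands.
- The arm moves only by the shell command python3 -m crank 'ROWS' [FORCE]. ROWS is JSON, a list of rows, each a list of 5 numbers: the shift along the tool's x, y, z in cm, then the turn about the tool's z in rad, then the finger opening in cm, from 0 to 8.54. A call has 1 to 20 rows; each row is the pose to reach, as a shift and turn from the pose commanded when the call began, along the tool's axes at that moment; what a row does not reach only later rows make up. A row lasts 1/10 s, in which the tool goes at most 50 mm and 8.59 degrees, less where a joint would pass 70% of its speed; a pose out of reach is approached as far as the arm can. A call with a gripper value outside its range is refused whole. The fingers move at their own pace and stop on an object; FORCE is the grip in N (left out, the last holds). Time passes only in rows, so rows that repeat a pose let the fingers close. It gives the time, the measured TCP pose, the force, the opening and the grip force at its end, in the units of the state.
- sense(): the state, without advancing time (a new reading comes with each control period).
- snapshot(name): name is "scene" or "side" or "wrist"; returns (picture, depth): 384x512x3 uint8, red, green, blue; 384x512 float32, mm along the optical axis (not along the pixel's ray), 0 where there is no reading.
- calibration(name): a dict with "fovy" (degrees; the focal length in pixels is half the picture's height over the tangent of half this angle, whatever the lens; pixels are square), "cx", "cy" (the principal point, pixels), "rvec" (rotation vector, rad) and "tvec" (3), from world to camera coordinates, as OpenCV has them; the wrist camera has in their place "tool_from_camera" (4x4, takes a point from camera to tool coordinates, whose origin is the TCP and whose axes are the flange's). Camera axes: x right, y down, z forward; pixel columns grow to the right and rows downward; lengths in mm; the calibration is good to about 2 mm. A picture is of the moment at which its call begins: read the wrist's pose just before it. calibration takes no time and is no camera call.
- hand_in(): hands the job in; it is judged then, once.
The state is a dict: "time": time; "joint_pos": joint angles; "qd": joint speeds; "joint_efforts": joint torques, N m; "tool_pos": TCP position; "tcp_rot": TCP orientation; "ft_force": force on the tool from outside, world axes, zero at the start; "wrist_torque": the same for the moment, N m; "finger_gap": finger opening in mm; "grip_force": force on a finger pad.
Only numpy, scipy, OpenCV 4.12 (cv2) and the standard library are available. Lean on these libraries where they do the work, as an engineer would, in place of code of your own. Each camera call takes 0.05 s, during which the arm holds its last target. There are 200 camera calls.

## Working session

There is one attempt and no reset: what is moved stays moved. The work goes in short steps, Python scripts to look and compute and a shell command to move; the robot and the scene stay as the last step left them, time stands still between calls to the robot, and variables do not carry over. Pictures are saved under pics/ and viewed, at most 10 in all, crops included, and the job is handed in when it is done.

```bash
ls; mkdir -p pics
cat > h.py <<'E'
import numpy as np, cv2
from scipy.spatial.transform import Rotation as R
from bench import sense, snapshot, calibration
def cloud(name):
    s=sense(); c=calibration(name); pic,d=snapshot(name)
    f=d.shape[0]/2/np.tan(np.radians(c["fovy"])/2)
    v,u=np.mgrid[:d.shape[0],:d.shape[1]]
    P=np.stack([(u-c["cx"])/f*d,(v-c["cy"])/f*d,d],-1)
    if "rvec" in c:
        Rm=cv2.Rodrigues(np.array(c["rvec"],float))[0]; W=(P-np.array(c["tvec"]).ravel())@Rm
    else:
        T=np.array(c["tool_from_camera"]); Rt=R.from_euler('xyz',s["tcp_rot"],degrees=True).as_matrix()
        W=(P@T[:3,:3].T+T[:3,3])@Rt.T+np.array(s["tool_pos"])
    W[d==0]=np.nan
    return pic,W
def save(n,p): cv2.imwrite(f"pics/{n}.png",p[...,::-1])
E
python3 - <<'E'
from h import *
for n in ["scene","side"]:
    p,W=cloud(n); save(n,p); np.save(n+".npy",W)
print(sense()); print(calibration("scene"),calibration("side"),calibration("wrist"))
E
```

```text
pics
{'time': 0.1, 'joint_pos': array([-4.89255959e+00,  7.51401542e+00,  8.53245788e+01,  3.90254971e-04,
        8.72611521e+01, -4.89448424e+00]), 'qd': array([-0.0093494 , -0.07286137, -0.09977542, -0.04280354,  0.03124811,
       -0.00122822]), 'joint_efforts': array([ 1.52257860e-03, -5.70947063e+01, -5.01941299e+01, -1.80579236e-04,
        8.16394575e-03,  5.26326357e-05]), 'tool_pos': array([5.99530782e+02, 7.00836304e-02, 2.52300825e+02]), 'tcp_rot': array([-1.79900651e+02, -8.89880728e-03,  9.00018979e+01]), 'ft_force': array([-0.10543942,  0.49767387, -0.38054224]), 'wrist_torque': array([0.01499431, 0.02433617, 0.00585527]), 'grip_force': 0.0, 'finger_gap': 85.50786603437184}
{'fovy': 45.16590736061645, 'cx': 248.4247780776471, 'cy': 184.72955894385768, 'rvec': array([ 1.69071475,  2.04411699, -0.69740779]), 'tvec': array([ 167.64127094, -335.97262481, 2062.70618019])} {'fovy': 53.48670446808742, 'cx': 250.25842832215653, 'cy': 194.72117384345634, 'rvec': array([ 2.47565392, -0.05578639,  0.03512111]), 'tvec': array([-535.30559584,   45.52443162, 1209.42780517])} {'fovy': 70.43023856396152, 'cx': 253.15577537782403, 'cy': 188.19649313645158, 'tool_from_camera': array([[-1.10534556e-05, -9.49055059e-01, -3.15110291e-01,
         8.13053228e+01],
       [ 9.99999977e-01,  5.76447381e-05, -2.08693551e-04,
        -7.14441429e-01],
       [ 2.16226121e-04, -3.15110286e-01,  9.49055036e-01,
        -1.21484853e+02],
       [ 0.00000000e+00,  0.00000000e+00,  0.00000000e+00,
         1.00000000e+00]])}
```

View pics/scene.png

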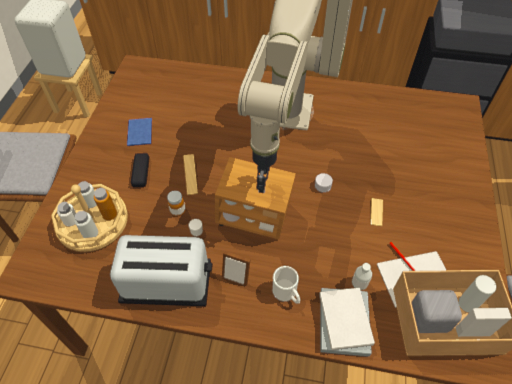

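View pics/side.png

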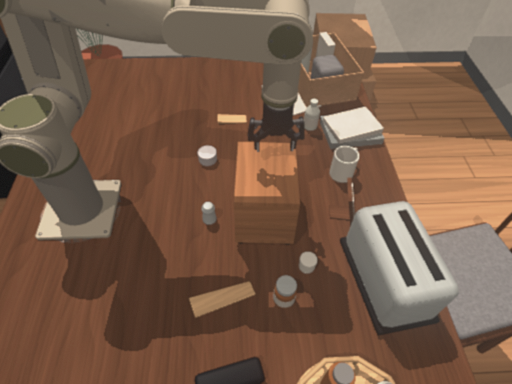

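The scene view shows the long wedge at (190,174), the short shim at (377,211), the rack in the centre at (255,195), and an amber jar at (176,203). The side view shows the wedge at (222,298), the jar at (285,290), a small glass at (307,262), the shaker at (209,213) and the tin or candle at (207,155). Next I'll measure them.

Run:
```python
from h import *
for n in ["scene","side"]:
    W=np.load(n+".npy"); x,y,z=np.moveaxis(W,-1,0)
    tab=(abs(z)<25)&(x>350)&(x<800)&(abs(y)<450); print(n,"table z",np.nanmedian(z[(abs(z)<4)&tab]))
    m=((z>6)&(z<300)&(x>330)&(x<860)&(y>-420)&(y<450)).astype(np.uint8)
    k,L,st,_=cv2.connectedComponentsWithStats(m,connectivity=4)
    for i in range(1,k):
        if st[i,4]<25: continue
        Q=W[L==i]; zt=np.percentile(Q[:,2],97); T=Q[Q[:,2]>zt-6]
        v,u=np.argwhere(L==i).mean(0)
        print(int(u),int(v),st[i,4],"min",np.percentile(Q,2,0).round(),"max",np.percentile(Q,98,0).round(),"topc",((np.percentile(T,3,0)+np.percentile(T,97,0))/2).round(1))
    # rack top
    m=(abs(z-200)<12)&(x>480)&(x<760)&(abs(y)<200)
    Q=W[m]
    for _ in range(4):
        A=np.c_[Q[:,:2],np.ones(len(Q))]; c=np.linalg.lstsq(A,Q[:,2],rcond=None)[0]; r=Q[:,2]-A@c; Q=Q[abs(r)<4]
    print("plane",c, "slope deg",np.degrees(np.arctan(c[:2])), len(Q), cv2.minAreaRect(Q[:,:2].astype(np.float32)))
    # wedge
    m=(z>2)&(z<45)&(x>330)&(x<600)&(y<-150)&(y>-330)
```

```text
scene table z 0.6483637007306788
189 172 380 min [ 363. -358.    7.] max [ 520. -281.   41.] topc [ 388.3 -340.5   38.8]
252 198 4548 min [ 499. -152.   20.] max [669.  83. 205.] topc [574.8 -75.6 227.9]
323 181 256 min [365. 172.   8.] max [429. 230.  46.] topc [400.8 201.6  44.2]
175 202 348 min [ 588. -347.    7.] max [ 641. -295.   96.] topc [ 612.4 -324.1   93.6]
376 207 188 min [430. 389.   7.] max [514. 429.  18.] topc [468.4 409.2  14.8]
177 239 921 min [ 673. -397.   14.] max [ 859. -148.  191.] topc [ 842.7 -266.6  188.3]
234 266 690 min [817. -96.  11.] max [858.  -7. 126.] topc [826.1 -48.3 124.3]
356 283 685 min [774. 245.  11.] max [859. 385. 124.] topc [782.  362.4 121.8]
285 274 321 min [815.  80.   7.] max [850. 152.  98.] topc [835.9 116.2  95.8]
plane [-8.20817632e-03 -5.99402091e-02  1.97788542e+02] slope deg [-0.4702833  -3.43021687] 1874 ((577.6423950195312, -31.31531524658203), (239.90469360351562, 174.79185485839844), 85.6687240600586)
side table z 1.6129038595847653
311 115 359 min [755. 334.   9.] max [805. 369. 123.] topc [781.  359.3 121.1]
228 118 168 min
[... 232 characters left out ...]
4 309 min [366. 169.   7.] max [425. 225.  43.] topc [395.7 198.6  40.4]
368 251 5333 min [ 803. -415.    9.] max [858. 136. 189.] topc [ 841.6 -280.8  186.7]
208 212 248 min [388. -75.   8.] max [424. -46.  75.] topc [404.9 -55.4  72.6]
307 261 296 min [ 663. -254.   10.] max [ 705. -211.   50.] topc [ 684.9 -232.5   47.6]
284 291 617 min [ 582. -354.   11.] max [ 634. -304.   95.] topc [ 609.7 -325.9   92.2]
219 297 1023 min [ 369. -362.    7.] max [ 518. -282.   40.] topc [ 384.6 -341.8   37.4]
plane [-5.51142228e-03 -6.60071304e-02  1.96131113e+02] slope deg [-0.31577804 -3.77645175] 3397 ((577.38916015625, -32.818626403808594), (240.3448486328125, 170.22743225097656), 85.66481018066406)
```

Run:
```python
from h import *
for n in ["scene","side"]:
    W=np.load(n+".npy"); x,y,z=np.moveaxis(W,-1,0)
    p=cv2.imread(f"pics/{n}.png").astype(int)
    m=(z>3)&(z<45)&(x>330)&(x<560)&(y<-260)&(y>-400)&(p[...,2]>140)
    Q=W[m]; print(n,m.sum(),cv2.minAreaRect(Q[:,:2].astype(np.float32)))
    v=np.linalg.svd((Q-Q.mean(0))[:,:2],full_matrices=False)[2][0]; print("pca yaw",np.degrees(np.arctan2(v[1],v[0]))%180)
    A=np.c_[Q[:,:2],np.ones(len(Q))]; c=np.linalg.lstsq(A,Q[:,2],rcond=None)[0]; print("downhill yaw",np.degrees(np.arctan2(-c[1],-c[0])),"slope",np.hypot(*c[:2]))
    m=(z>20)&(z<45)&(x>330)&(x<600)&(y<-400)&(y>-620); Q=W[m]; print("case",Q[:,:2].min(0),Q[:,:2].max(0)) if m.sum() else None
```

```text
scene 393 ((433.8108825683594, -323.3708190917969), (207.25677490234375, 42.54131317138672), 20.219831466674805)
pca yaw 19.258442421111102
downhill yaw 21.138354453232516 slope 0.18447037625583348
case [ 385.18868236 -598.70016093] [ 598.18062867 -477.81453183]
side 1032 ((446.08673095703125, -319.0920715332031), (167.8330841064453, 41.570159912109375), 19.46123504638672)
pca yaw 21.06094864284404
downhill yaw -26.181148150121057 slope 0.2544922766420343
case [ 381.85442633 -537.5614492 ] [ 542.53772889 -478.61501387]
```

```bash
python3 -m crank '[[-5,0,0,-0.1,8.5],[-10,-3,0,-0.2,8.5],[-15,-6,0,-0.3,8.5],[-20,-9,0,-0.4,8.5],[-24,-12,0,-0.5,8.5],[-28,-14,0,-0.6,8.5],[-31,-16,0,-0.7,8.5],[-32,-16,0,-0.9,8.5],[-32,-16,0,-1.05,8.5],[-32,-16,0,-1.05,8.5],[-32,-16,0,-1.05,8.5],[-32,-16,0,-1.05,8.5],[-32,-16,0,-1.05,8.5]]'
```

```text
time: 1.4
tool_pos: [440.0, -319.7, 253.1]
tcp_rot: [180.0, -0.0, 150.1]
ft_force: [-0.3, -0.0, 0.6]
finger_gap: 85.2
grip_force: 0.0
```

```bash
cat >> h.py <<'E'
def wedge(W,pic,c0,rad=140):
    x,y,z=np.moveaxis(W,-1,0)
    m=(z>3)&(z<46)&(np.hypot(x-c0[0],y-c0[1])<rad)&(pic[...,0]>140)&(pic[...,0]>pic[...,2].astype(int)+25)
    k,L,st,_=cv2.connectedComponentsWithStats(m.astype(np.uint8)); i=1+st[1:,4].argmax(); Q=W[L==i]
    A=np.c_[Q[:,:2],np.ones(len(Q))]; c=np.linalg.lstsq(A,Q[:,2],rcond=None)[0]
    print("wedge n",len(Q),"uv",np.argwhere(L==i).mean(0)[::-1].round(),cv2.minAreaRect(Q[:,:2].astype(np.float32)),"downhill",np.degrees(np.arctan2(-c[1],-c[0])).round(1),np.hypot(*c[:2]).round(3),"z",np.percentile(Q[:,2],[1,99]))
    return Q
E
python3 - <<'E'
from h import *
p,W=cloud("wrist"); save("w1",p); wedge(W,p,(446,-319)); print(sense()["joint_pos"].round(1))
E
```

```text
wedge n 3863 uv [251. 160.] ((447.11859130859375, -317.4306335449219), (170.2416229248047, 40.29755401611328), 19.449344635009766) downhill 41.8 0.213 z [ 4.18034309 38.95116773]
[ -41.4   -1.2   94.3   -0.    86.9 -101.5]
```

View pics/w1.png

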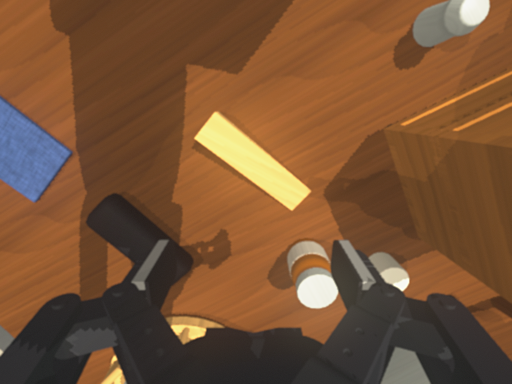

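The wrist view shows the thick wedge lying from (215,115) at the thick end to (300,205) at the thin end. It fits as 170×40 mm, centred at (447,-317), with yaw 19.4°. Because joint 6 is limited, I'll grip it once, turn it about 30° in place, and then regrip it from the opposite side.

```bash
python3 -m crank '[[2.44,-2.84,12,2.279,7],[2.44,-2.84,12,2.279,7],[2.44,-2.84,12,2.279,7],[2.44,-2.84,12,2.279,7],[2.44,-2.84,12,2.279,7],[2.44,-2.84,12,2.279,7],[2.44,-2.84,12,2.279,7],[2.44,-2.84,12,2.279,7],[2.44,-2.84,12,2.279,7],[2.44,-2.84,12,2.279,7],[2.44,-2.84,12,2.279,7],[2.44,-2.84,12,2.279,7],[2.44,-2.84,12,2.279,7],[2.44,-2.84,12,2.279,7],[2.44,-2.84,12,2.279,7],[2.44,-2.84,12,2.279,7],[2.44,-2.84,17,2.279,7],[2.44,-2.84,20,2.279,7],[2.44,-2.84,22,2.279,7],[2.44,-2.84,22.4,2.279,7]]' 30
python3 -m crank '[[0,0,0.1,0,7],[0,0,0.1,0,4],[0,0,0.1,0,3],[0,0,0.1,0,3],[0,0,0.1,0,3],[0,0,0.1,0,3],[0,0,0.1,0,3]]' 30
```

```text
time: 3.45
tool_pos: [403.0, -330.6, 26.2]
tcp_rot: [-179.7, 0.1, 19.7]
ft_force: [-0.2, 0.0, 0.1]
finger_gap: 70.2
grip_force: 0.0
time: 4.15
tool_pos: [405.8, -333.6, 30.1]
tcp_rot: [179.8, -0.1, 19.6]
ft_force: [-0.4, 0.4, 7.1]
finger_gap: 39.3
grip_force: 31.8
```

```bash
python3 -m crank '[[0,0,-1,0,3],[0,0,-1.2,0.14,3],[0,0,-1.2,0.28,3],[0,0,-1.2,0.42,3],[0,0,-1.2,0.52,3],[0,0,-1.2,0.52,3],[0,0,-0.5,0.52,3],[0,0,-0.2,0.52,3],[0,0,-0.2,0.52,3],[0,0,-0.2,0.52,7],[0,0,-0.2,0.52,7],[0,0,-0.2,0.52,7],[0,0,-3,0.52,7],[0,0,-8,0.52,7],[0,0,-8,0.52,7]]' 30
python3 -m crank '[[0,0,-8,0,7],[0,0,-8,-3.14159,7],[0,0,-8,-3.14159,7],[0,0,-8,-3.14159,7],[0,0,-8,-3.14159,7],[0,0,-8,-3.14159,7],[0,0,-8,-3.14159,7],[0,0,-8,-3.14159,7],[0,0,-8,-3.14159,7],[0,0,-8,-3.14159,7],[0,0,-8,-3.14159,7],[0,0,-8,-3.14159,7],[0,0,-8,-3.14159,7],[0,0,-8,-3.14159,7],[0,0,-8,-3.14159,7],[0,0,-8,-3.14159,7],[0,0,-8,-3.14159,7],[0,0,-8,-3.14159,7],[0,0,-8,-3.14159,7],[0,0,-8,-3.14159,7]]'
python3 -m crank '[[0,0,0,-0.3,7],[0,0,0,-0.3,7],[0,0,0,-0.3,7],[0,0,0,-0.3,7]]'
python3 - <<'E'
from h import *
p,W=cloud("wrist"); save("w2",p); wedge(W,p,(447,-345)); print(sense()["joint_pos"].round(1),sense()["tcp_rot"],sense()["tool_pos"])
E
```

```text
time: 5.65
tool_pos: [408.0, -335.7, 115.5]
tcp_rot: [179.6, -0.5, -10.2]
ft_force: [1.5, -1.0, 1.1]
finger_gap: 70.0
grip_force: 0.0
time: 7.65
tool_pos: [404.8, -332.5, 188.3]
tcp_rot: [-180.0, 0.0, 153.5]
ft_force: [-0.0, 0.0, -0.4]
finger_gap: 70.0
grip_force: 0.0
time: 8.05
tool_pos: [404.7, -332.5, 188.3]
tcp_rot: [-180.0, 0.0, 170.0]
ft_force: [-0.3, 0.1, 0.2]
finger_gap: 69.9
grip_force: 0.0
wedge n 4638 uv [254. 199.] ((447.496826171875, -339.2146911621094), (40.09135055541992, 171.64120483398438), 80.1039810180664) downhill -10.2 0.189 z [ 4.25265538 39.13153125]
[ -45.    -2.1  102.    -0.    80.1 -125. ] [-1.79998650e+02  1.88135093e-03  1.70025315e+02] [ 404.6806553  -332.50512973  188.29217989]
```

```bash
python3 -m crank '[[2.37,0.07,4,0,7],[2.37,0.07,8,0,7],[2.37,0.07,12,0,7],[2.37,0.07,14.5,0,7],[2.37,0.07,15.7,0,7],[2.37,0.07,15.7,0,7],[2.37,0.07,15.7,0,7],[2.37,0.07,15.7,0,3],[2.37,0.07,15.7,0,3],[2.37,0.07,15.7,0,3],[2.37,0.07,15.7,0,3],[2.37,0.07,15.7,0,3],[2.37,0.07,15.7,0,3]]' 50
python3 - <<'E'
from bench import sense
s=sense();print(s["tool_pos"],s["ft_force"],s["tcp_rot"],s["grip_force"])
E
```

```text
time: 9.4
tool_pos: [382.6, -329.0, 33.2]
tcp_rot: [-179.9, 0.2, 170.3]
ft_force: [-1.2, 1.4, 6.4]
finger_gap: 38.8
grip_force: 51.5
[ 382.58877602 -328.96991959   33.18443181] [-1.20587353  1.39347795  6.40787707] [-1.79882736e+02  1.53509449e-01  1.70263924e+02] 51.49263381958008
```

```bash
python3 -m crank '[[0,0,-3,0,3],[0,0,-8,0,3],[0,0,-13,0,3],[0,0,-18,0,3],[0,0,-23,0,3],[0,0,-24.5,0,3]]' 50; python3 -m crank '[[-0.4,4.5,0,0.1,3],[-0.8,9,0,0.2,3],[-1.6,13.5,0,0.32,3],[-2.4,18,0,0.44,3],[-3.2,22.5,0,0.56,3],[-4,27,0,0.68,3],[-4.8,31.5,0,0.8,3],[-5.6,36,0,0.92,3],[-6.4,40.5,0,1.04,3],[-7.2,45,0,1.16,3],[-8,49.5,0,1.28,3],[-9,54,0,1.4,3],[-10,58,0,1.472,3],[-11.14,62,0,1.472,3],[-11.14,63.14,0,1.472,3],[-11.14,63.14,0,1.472,3],[-11.14,63.14,0,1.472,3]]' 50
python3 - <<'E'
from h import *
p,W=cloud("wrist"); save("w3",p); np.save("w3.npy",W); s=sense(); print(s["tool_pos"],s["tcp_rot"],s["joint_pos"].round(1),s["ft_force"])
for n in ["scene","side"]:
    p,W=cloud(n); np.save(n+"2.npy",W); save(n+"2",p)
    x,y,z=np.moveaxis(W,-1,0)
    Q=W[(abs(z-200)<14)&(x>470)&(x<690)&(y>-180)&(y<110)]
    for _ in range(4):
        A=np.c_[Q[:,:2],np.ones(len(Q))]; c=np.linalg.lstsq(A,Q[:,2],rcond=None)[0]; r=Q[:,2]-A@c; Q=Q[abs(r)<4]
    print(n,c,len(Q),cv2.minAreaRect(Q[:,:2].astype(np.float32)),"tilt",np.degrees(np.hypot(*c[:2])))
E
```

```text
time: 10.0
tool_pos: [383.1, -329.5, 283.9]
tcp_rot: [-179.6, 0.5, 170.3]
ft_force: [0.9, -0.4, 0.4]
finger_gap: 39.3
grip_force: 50.8
time: 11.7
tool_pos: [597.6, 275.0, 275.9]
tcp_rot: [-180.0, 0.1, 85.9]
ft_force: [-0.2, -0.8, -1.9]
finger_gap: 39.3
grip_force: 50.9
[597.72673846 274.53579321 276.25036342] [-1.79987149e+02  3.66796461e-02  8.58932700e+01] [20.2 16.  73.2 -0.  90.8 24.3] [ 0.15420789  0.31984408 -0.28323801]
scene [-5.69433697e-03 -6.35375427e-02  1.95745451e+02] 2262 ((578.594970703125, -30.756568908691406), (241.40721130371094, 176.6607208251953), 85.11390686035156) tilt 3.6550238388854934
side [-6.47209556e-03 -6.75154452e-02  1.96581049e+02] 3659 ((577.5972290039062, -31.69208526611328), (242.4411163330078, 170.27223205566406), 85.73190307617188) tilt 3.886083180109822
```

View pics/w3.png

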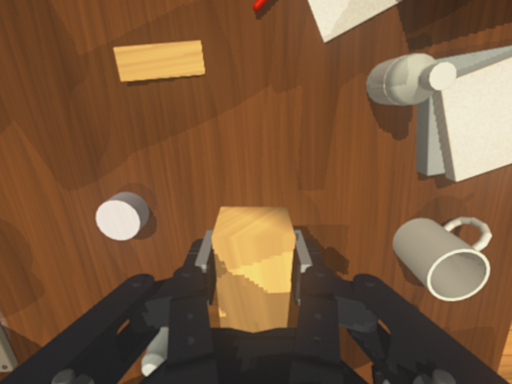

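The wedge is held straight, with its thick end at (255,215) and its body running to (255,325). The shim is at (160,60), undisturbed. I'll check the wedge's pose in the hand before lowering it.

Run:
```python
from h import *
W=np.load("w3.npy"); t=sense()["tool_pos"]
D=W-t; print("thick-end row profile (col 255):")
for r in range(200,330,8): print(r, D[r,255].round(1), D[r,230].round(1), D[r,280].round(1))
Q=D[215:232,222:288].reshape(-1,3)
W=np.load("side2.npy");x,y,z=np.moveaxis(W,-1,0)
Q=W[(z>150)&(z<215)&(x>480)&(x<680)&(y<160)&(y>60)]; print("top low end y pct",np.percentile(Q[:,1],[90,98,100]), np.percentile(Q[Q[:,1]>np.percentile(Q[:,1],90)],[2,98],0))
```

```text
thick-end row profile (col 255):
200 [  -3.4  -69.3 -276. ] [ -42.2  -66.3 -275.3] [  35.5  -72.3 -276.7]
208 [  1.3  18.5 -32.1] [-13.7  20.1 -30.9] [ 16.3  18.  -30.9]
216 [  1.2  19.3 -18.8] [-12.8  20.1 -19.1] [ 15.1  18.4 -18.6]
224 [ 1.1 18.8 -9.5] [-12.   19.9  -9.3] [14.3 18.  -9.4]
232 [ 1.1 19.1 -0. ] [-11.3  19.7  -0.5] [13.4 18.6  0.7]
240 [ 1.  17.2  4.4] [-11.1  17.6   3.7] [12.9 16.3  4.5]
248 [ 0.6 12.5  4. ] [-11.6  12.8   3. ] [12.9 11.1  3. ]
256 [0.3 6.9 2.2] [-12.1   8.1   2.6] [12.7  6.6  3. ]
264 [-0.1  1.6  1.2] [-12.8   2.7   1.4] [12.6  0.7  1.2]
272 [-0.5 -4.2 -0.2] [-13.4  -2.9   0.3] [12.5 -4.6  0.5]
280 [ -0.9 -10.3  -1.8] [-14.1  -8.9  -1.2] [ 12.4 -11.   -1.5]
288 [ -1.3 -16.2  -2.7] [-14.8 -14.9  -2.4] [ 12.3 -16.9  -2.5]
296 [ -1.7 -22.4  -3.9] [-15.6 -21.7  -4.2] [ 12.1 -22.4  -2.7]
304 [ -2.2 -29.   -5.2] [-16.4 -28.2  -5.4] [ 12.  -29.8  -5. ]
312 [ -2.7 -36.5  -7.2] [-17.1 -35.   -6.7] [ 11.9 -37.7  -7.4]
320 [ -3.1 -43.5  -8.4] [-18.1 -42.7  -8.7] [ 11.7 -44.7  -8.6]
328 [ -3.7 -51.   -9.8] [-7.7 12.2 51.6] [ 8.3 11.1 51.6]
top low end y pct [87.01362958 91.67234506 93.68381995] [[503.73053148  87.08946572 183.93360326]
 [595.95672139  92.66131829 189.19488499]]
```

```bash
python3 -m crank '[[0,0.43,4,0,3],[0,0.43,8,0,3],[0,0.43,12,0,3],[0,0.43,16,0,3],[0,0.43,20,0,3],[0,0.43,22.5,0,3],[0,0.43,23.7,0,3],[0,0.43,23.7,0,3],[0,0.43,23.7,0,3],[0,0.43,23.7,0,3]]'
python3 - <<'E'
from h import *
import time
s=sense(); print(s["tool_pos"],s["tcp_rot"],s["ft_force"])
p,W=cloud("scene"); save("s3",p[120:280,180:360].repeat(4,0).repeat(4,1))
s=sense(); print(s["tool_pos"],s["ft_force"])
E
```

```text
time: 12.85
tool_pos: [604.1, 275.8, 42.1]
tcp_rot: [179.8, -0.1, 85.9]
ft_force: [-0.1, 1.3, -0.3]
finger_gap: 38.9
grip_force: 50.9
[604.08464014 275.84338861  42.12594671] [ 1.79777457e+02 -9.74002815e-02  8.59170332e+01] [-0.14844695  1.34415439 -0.26560133]
[603.95480835 275.9362744   41.98608372] [-0.37989101  0.94887847 -0.5230518 ]
```

View pics/s3.png

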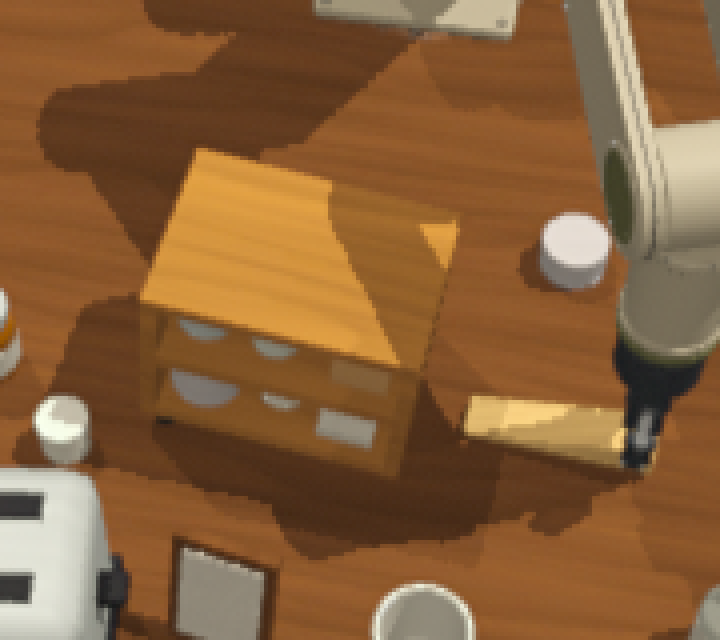

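The wedge points squarely at the low end, with its thin tip at (470,415) in the crop and the rack's end at (425,370). I'll lower it onto the table and start feeding it in.

```bash
python3 -m crank '[[0,0,0.5,0,3],[0,0,0.8,0,3],[0,0,0.8,0,3],[-2,-0.05,0.8,0,3],[-4,-0.1,0.8,0,3],[-5.5,-0.12,0.8,0,3],[-6,-0.12,0.8,0,3],[-6,-0.12,0.8,0,3],[-6,-0.12,0.8,0,3],[-6,-0.12,0.8,0,3]]'
python3 - <<'E'
from bench import sense
import numpy as np
s=sense();print(s["tool_pos"],s["ft_force"],s["tcp_rot"])
E
```

```text
time: 13.9
tool_pos: [598.3, 215.4, 33.3]
tcp_rot: [179.8, -0.0, 85.9]
ft_force: [-0.3, -4.0, 9.7]
finger_gap: 39.1
grip_force: 52.0
[598.31384927 215.3531708   33.27085608] [-0.34869651 -4.04877517  9.67022204] [ 1.79826571e+02 -6.26605840e-04  8.59234123e+01]
```

```bash
python3 -m crank '[[0,0,-0.05,0,3],[0,0,-0.05,0,3],[-0.5,0,-0.05,0,3],[-1,0,-0.05,0,3],[-1.5,0,-0.05,0,3],[-2,0,-0.05,0,3],[-2,0,-0.05,0,3],[-2,0,-0.05,0,3]]'
python3 - <<'E'
from bench import sense
s=sense();print(s["tool_pos"],s["ft_force"],s["wrist_torque"])
E
```

```text
time: 14.7
tool_pos: [596.6, 197.8, 33.3]
tcp_rot: [179.8, -0.2, 86.0]
ft_force: [0.6, 8.3, 4.6]
finger_gap: 39.2
grip_force: 51.5
[596.55134237 197.83296675  33.27122929] [0.62234401 8.31425227 4.59543433] [1.05559096 0.03555312 0.03812233]
```

```bash
cat >> h.py <<'E'
def rack(n):
    p,W=cloud(n); x,y,z=np.moveaxis(W,-1,0)
    Q=W[(abs(z-200)<14)&(x>470)&(x<690)&(y>-180)&(y<100)]
    for _ in range(4):
        A=np.c_[Q[:,:2],np.ones(len(Q))]; c=np.linalg.lstsq(A,Q[:,2],rcond=None)[0]; r=Q[:,2]-A@c; Q=Q[abs(r)<4]
    print(n,len(Q),np.array(cv2.minAreaRect(Q[:,:2].astype(np.float32))[0]).round(1),cv2.minAreaRect(Q[:,:2].astype(np.float32))[2],"slope x,y deg",np.degrees(c[:2]).round(2))
    return p
E
python3 -m crank '[[-0.4,0,0,0,3],[-0.8,0,0,0,3],[-1.2,0,0,0,3],[-1.6,0,0,0,3],[-2,0,0,0,3],[-2.4,0,0,0,3],[-2.8,0,0,0,3],[-3.2,0,0,0,3],[-3.6,0,0,0,3],[-3.6,0,0,0,3],[-3.6,0,0,0,3]]'
python3 - <<'E'
from h import *
s=sense();print(s["tool_pos"],s["ft_force"],s["wrist_torque"])
rack("scene"); rack("side")
E
```

```text
time: 15.8
tool_pos: [594.0, 162.1, 33.3]
tcp_rot: [179.8, -0.2, 86.0]
ft_force: [1.1, 9.0, 5.2]
finger_gap: 39.1
grip_force: 51.6
[593.98471649 162.13924576  33.28890447] [1.05161267 9.02589363 5.19471711] [1.15727275 0.08467185 0.00314435]
scene 2401 [578.2 -39. ] 85.85625457763672 slope x,y deg [-0.28 -1.53]
side 3955 [576.9 -39.1] 85.83150482177734 slope x,y deg [-0.14 -1.43]
```

```bash
python3 -m crank '[[-0.4,0,0,0,3],[-0.8,0,0,0,3],[-1.2,0,0,0,3],[-1.6,0,0,0,3],[-2,0,0,0,3],[-2.3,0,0,0,3],[-2.6,0,0,0,3],[-2.6,0,0,0,3],[-2.6,0,0,0,3]]'
python3 - <<'E'
from h import *
s=sense();print(s["tool_pos"],s["ft_force"],s["wrist_torque"])
rack("scene"); rack("side")
E
```

```text
time: 16.8
tool_pos: [592.2, 136.3, 33.3]
tcp_rot: [179.8, -0.2, 86.0]
ft_force: [1.4, 9.6, 6.2]
finger_gap: 38.9
grip_force: 51.7
[592.18740486 136.30900532  33.28075161] [1.43847416 9.6377051  6.18918382] [ 1.27681182  0.12399002 -0.02456191]
scene 2327 [577.8 -32.3] 85.92598724365234 slope x,y deg [-0.13 -0.1 ]
side 4093 [577.5 -31.7] 85.65731811523438 slope x,y deg [-0.05 -0.02]
```

```bash
python3 -m crank '[[0,0,-0.05,0,3],[0,0,-0.05,0,3],[0,0,-0.05,0,6.5],[0,0,-0.05,0,6.5],[0,0,-0.05,0,6.5],[0,0,-0.05,0,6.5],[0.5,0,-2,0,6.5],[1.5,0,-6,0,6.5],[2,0,-11,0,6.5],[2,0,-16,0,6.5],[2,0,-21,0,6.5],[2,0,-25,0,6.5],[2,0,-25,0,6.5],[2,0,-25,0,6.5]]'
python3 - <<'E'
from h import *
s=sense();print(s["tool_pos"],s["ft_force"],s["tcp_rot"])
rack("scene"); save("d4",rack("side")); p,W=cloud("wrist"); wedge(W,p,(588,70),110)
for n in ["side","scene"]:
    p,W=cloud(n); x,y,z=np.moveaxis(W,-1,0)
    Q=W[(z>80)&(z<207)&(x>480)&(x<680)&(y<105)&(y>-190)]; T=Q[Q[:,2]>192]; print(n,np.percentile(T,[1,99],0).round(1),np.percentile(Q,[1,99],0).round(1))
    W0=np.load(n+"2.npy"); x,y,z=np.moveaxis(W0,-1,0)
    Q=W0[(z>80)&(z<212)&(x>480)&(x<680)&(y<105)&(y>-190)];T=Q[Q[:,2]>183]; print(" before",np.percentile(T,[1,99],0).round(1),np.percentile(Q,[1,99],0).round(1))
E
```

```text
time: 18.3
tool_pos: [593.1, 153.8, 283.4]
tcp_rot: [179.8, -0.0, 85.9]
ft_force: [-0.9, 0.0, -0.9]
finger_gap: 64.8
grip_force: 0.0
[593.11864711 153.76451361 283.39858607] [-0.94341119  0.01499175 -0.86705066] [ 1.79826367e+02 -3.89490191e-02  8.59187847e+01]
scene 2358 [576.9 -43.6] 85.67196655273438 slope x,y deg [-0.35 -0.06]
side 4097 [576.7 -43.4] 85.78903198242188 slope x,y deg [-0.03 -0.07]
wedge n 2003 uv [254. 189.] ((580.4384765625, 115.91976928710938), (80.96621704101562, 151.6786651611328), 85.70364379882812) downhill -13.2 0.021 z [ 9.70973533 44.83505932]
side [[ 489.7 -166.3  194.6]
 [ 661.6   74.1  204.9]] [[ 487.4 -169.5   85.2]
 [ 660.2   72.5  204.8]]
 before [[ 490.  -155.   184.8]
 [ 662.4   86.8  204.4]] [[ 487.8 -161.8   85.1]
 [ 661.2   85.6  204.2]]
scene [[ 490.7 -162.3  193.8]
 [ 666.4   75.2  206.3]] [[ 492.3 -165.1   93.9]
 [ 669.8   78.7  206.1]]
 before [[ 491.7 -149.2  183.9]
 [ 666.7   86.1  205.5]] [[ 493.1 -153.6   94.9]
 [ 670.8   87.3  205.1]]
```

View pics/d4.png

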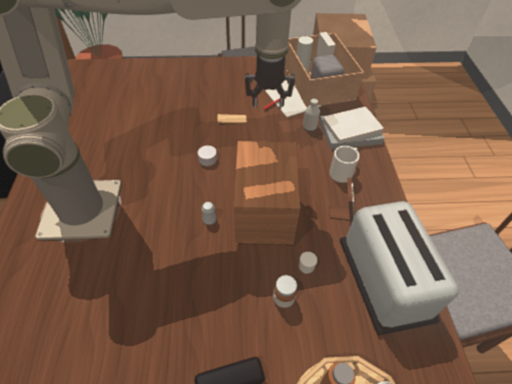

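The side view shows the rack level, with the wedge hidden behind it, and all the other objects in place (shaker at (209,213), candle at (307,262), jar at (285,290)). The top centre moved only as the un-tilting would move it. Next is the jar.

```bash
python3 -m crank '[[-5,0.5,0,0,8.5],[-10,1,0,0,8.5],[-15,1.5,0,0,8.5],[-20,2,0,0,8.5],[-25,2.5,0,0,8.5],[-30,3,0,0,8.5],[-35,3.7,0,0,8.5],[-40,4.4,0,0,8.5],[-45,5,0,0,8.5],[-47.65,5.21,3,0,8.5],[-47.65,5.21,7,0,8.5],[-47.65,5.21,11,0,8.5],[-47.65,5.21,12,0,8.5],[-47.65,5.21,12,0,8.5],[-47.65,5.21,12,0,8.5]]'
python3 - <<'E'
from h import *
p,W=cloud("wrist"); save("j5",p); s=sense();print(s["tool_pos"],s["tcp_rot"],s["joint_pos"].round(1))
for n in ["side","scene","wrist"]:
    p,W=cloud(n) if n!="wrist" else (p,W)
    x,y,z=np.moveaxis(W,-1,0); Q=W[(z>80)&(z<97)&(np.hypot(x-611,y+325)<45)]
    if len(Q)>20: print(n,len(Q),np.percentile(Q,[2,98],0).round(1),cv2.minEnclosingCircle(Q[:,:2].astype(np.float32)))
E
```

```text
time: 20.05
tool_pos: [611.4, -325.3, 163.7]
tcp_rot: [179.9, 0.1, 86.0]
ft_force: [1.2, -0.8, 1.2]
finger_gap: 84.6
grip_force: 0.0
[ 611.98434804 -325.67635032  164.9113926 ] [1.79794547e+02 1.12086582e-01 8.59606916e+01] [-32.3  24.4  74.5  -0.   80.9 -28.2]
side 334 [[ 586.3 -349.3   80.9]
 [ 632.4 -302.4   95.2]] ((610.02294921875, -326.0541687011719), 25.85411262512207)
scene 138 [[ 588.2 -344.    81.9]
 [ 636.6 -299.9   96.2]] ((612.5366821289062, -322.4529113769531), 27.429847717285156)
wrist 138 [[ 588.2 -344.    81.9]
 [ 636.6 -299.9   96.2]] ((612.5366821289062, -322.4529113769531), 27.429847717285156)
```

View pics/j5.png

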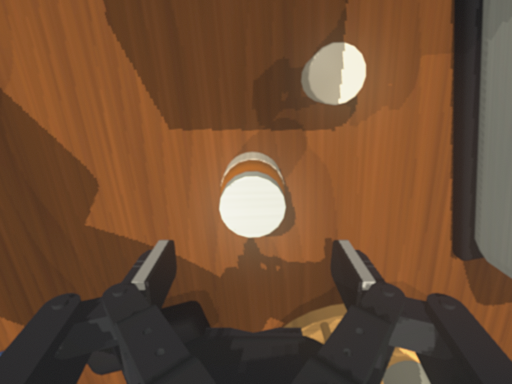

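The jar's lid at (253,205) is centred between the open fingers, and the candle at (335,73) is clear. I'll descend and grip.

```bash
python3 -m crank '[[0,0,4,0,8.5],[0,0,8,0,8.5],[0,0,10,0,8.5],[0,0,10.3,0,8.5],[0,0,10.3,0,8.5],[0,0,10.3,0,5],[0,0,10.3,0,5],[0,0,10.3,0,5],[0,0,10.3,0,5],[0,0,10.3,0,5],[0,0,10.3,0,5]]' 30; python3 -m crank '[[0,0,0,0,5],[0,0,-2,0,5],[0,0,-6,0,5],[0,0,-10,0,5],[0,0,-15,0,5],[0,0,-20,0,5],[0,0,-22,0,5],[0,0,-22,0,5],[0,0,-22,0,5]]'
python3 - <<'E'
from h import *
s=sense();print(s["tool_pos"],s["tcp_rot"],s["ft_force"])
p,W=cloud("side"); t=s["tool_pos"]
x,y,z=np.moveaxis(W,-1,0); Q=W[(z>t[2]-75)&(z<t[2]-32)&(np.hypot(x-t[0],y-t[1])<45)]
print(len(Q),np.percentile(Q,[1,99],0)); rack("scene"); rack("side")
E
```

```text
time: 21.3
tool_pos: [612.0, -326.2, 62.0]
tcp_rot: [179.8, 0.1, 85.9]
ft_force: [-2.5, 0.8, 6.4]
finger_gap: 56.3
grip_force: 31.3
time: 22.2
tool_pos: [610.7, -325.2, 279.2]
tcp_rot: [179.9, 0.0, 85.9]
ft_force: [0.1, -0.1, -2.3]
finger_gap: 56.5
grip_force: 32.9
[ 610.67316416 -325.24851273  279.19543043] [1.79938595e+02 3.23017077e-02 8.59329299e+01] [ 0.09010314 -0.09502652 -2.25370029]
126 [[ 580.91966177 -353.68887908  222.72310716]
 [ 633.21376277 -324.54395039  246.50627652]]
scene 2397 [577.4 -44. ] 86.1480712890625 slope x,y deg [-0.16 -0.09]
side 2120 [554.7 -67.3] 85.47465515136719 slope x,y deg [-0.02 -0.  ]
```

```bash
python3 -m crank '[[0,0,-2,0,5],[4,-0.8,-3,0,5],[8,-1.6,-3,0,5],[12,-2.4,-3,0,5],[16,-3.2,-3,0,5],[20,-4,-3,0,5],[24,-4.8,-3,0,5],[27,-5.3,-3,0,5],[27.9,-5.37,-3,0,5],[27.9,-5.37,-3,0,5],[27.9,-5.37,-2,0,5],[27.9,-5.37,-1,0,5],[27.9,-5.37,0,0,5],[27.9,-5.37,0.6,0,5],[27.9,-5.37,0.9,0,5],[27.9,-5.37,1.1,0,5],[27.9,-5.37,1.2,0,5],[27.9,-5.37,1.2,0,5],[27.9,-5.37,1.2,0,5]]'
python3 - <<'E'
from h import *
s=sense();print(s["tool_pos"],s["tcp_rot"],s["ft_force"])
p,W=cloud("side"); save("j6",p[90:270,170:350].repeat(3,0).repeat(3,1))
E
```

```text
time: 24.25
tool_pos: [577.0, -43.0, 267.3]
tcp_rot: [180.0, 0.0, 85.9]
ft_force: [0.1, 0.4, -2.3]
finger_gap: 56.2
grip_force: 33.0
[577.00152283 -43.04783978 267.29659717] [1.79955502e+02 5.82266158e-03 8.59409291e+01] [ 0.08561159  0.3755905  -2.31638437]
```

View pics/j6.png

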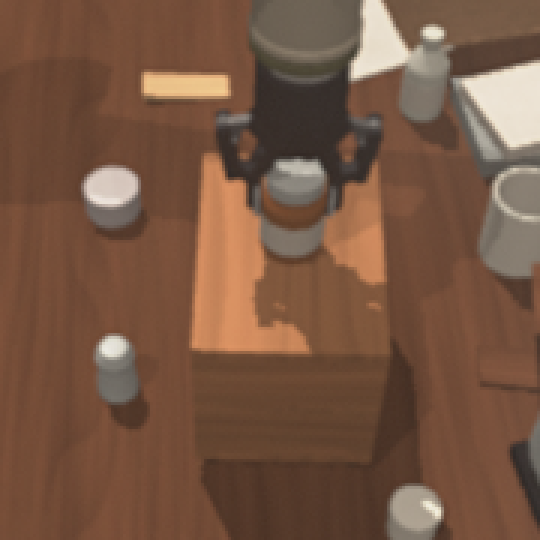

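The jar hangs upright in the fingers just above the middle of the level rack top, with its base at (292,245) in the crop. I'll go down slowly until I feel contact.

```bash
python3 -m crank '[[0,0,0.1,0,5],[0,0,0.2,0,5],[0,0,0.3,0,5],[0,0,0.3,0,5],[0,0,0.3,0,5]]'; python3 -m crank '[[0,0,0.05,0,5],[0,0,0.1,0,5],[0,0,0.1,0,5],[0,0,0.1,0,5]]'; python3 -m crank '[[0,0,0.05,0,5],[0,0,0.1,0,5],[0,0,0.1,0,5],[0,0,0.1,0,5]]'
```

```text
time: 24.8
tool_pos: [576.7, -43.1, 263.7]
tcp_rot: [-180.0, -0.0, 85.9]
ft_force: [-0.4, 0.8, -2.3]
finger_gap: 56.4
grip_force: 33.0
time: 25.2
tool_pos: [576.8, -43.1, 262.8]
tcp_rot: [180.0, -0.0, 85.9]
ft_force: [-0.4, -0.5, -2.3]
finger_gap: 56.3
grip_force: 33.0
time: 25.6
tool_pos: [576.8, -43.1, 262.0]
tcp_rot: [180.0, -0.0, 85.9]
ft_force: [-0.3, -0.2, 0.2]
finger_gap: 56.7
grip_force: 33.1
```

It has touched down: the jar's weight has come off the wrist. I'll release and retreat straight up.

```bash
python3 -m crank '[[0,0,0,0,6],[0,0,0,0,6.5],[0,0,0,0,7.5],[0,0,0,0,8.5],[0,0,0,0,8.5],[0,0,0,0,8.5],[0,0,-2,0,8.5],[0,0,-6,0,8.5],[0,0,-11,0,8.5],[0,0,-15,0,8.5],[0,0,-15,0,8.5],[-5,0,-15,0,8.5],[-10,0,-15,0,8.5],[-15,0,-15,0,8.5],[-20,0,-15,0,8.5],[-22,0,-15,0,8.5],[-22,0,-15,0,8.5],[-22,0,-15,0,8.5]]'
python3 - <<'E'
from h import *
p=rack("side"); q=rack("scene"); w,W=cloud("wrist"); print(sense()["tool_pos"])
x,y,z=np.moveaxis(W,-1,0); Q=W[(z>275)&(z<300)&(np.hypot(x-577,y+43)<50)]; print(len(Q),np.percentile(Q,[1,50,99],0) if len(Q) else 0)
save("f7",np.hstack([q[90:300,90:400],w[::2,::2][:192].repeat(1,0) if 0 else cv2.resize(w,(310,210))]))
E
```

```text
time: 27.4
tool_pos: [561.2, -262.3, 411.3]
tcp_rot: [-180.0, -0.1, 85.9]
ft_force: [0.3, -0.1, 0.7]
finger_gap: 84.9
grip_force: 0.0
side 2069 [576.  -44.4] 86.10307312011719 slope x,y deg [0.02 0.03]
scene 2009 [577.3 -43.7] 85.904541015625 slope x,y deg [-0.17 -0.14]
[ 561.62615044 -261.00004767  412.02467611]
0 0
```

View pics/f7.png

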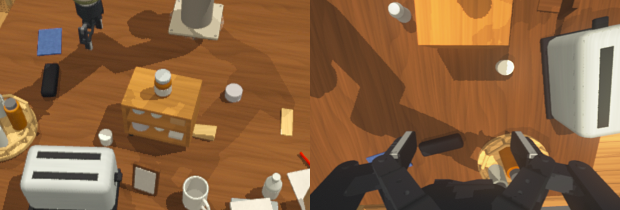

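The scene view shows the jar upright on top of the rack at (163,83). The wedge sticks out of the low end at (205,132), the rack is level to about 0.1°, and the bystanders are in place with the robot clear.

```bash
python3 -c "
from bench import hand_in; print(hand_in())"
```

```text
the job is handed in; nothing more can be done
None
```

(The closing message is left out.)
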